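# Lift the track-cleaning car for a pad change

## Task

The worn pad under the grey low-sided track-cleaning car on the short track is to be changed. Take the loose steel weight with the knob out of the car and set it down upright, without dropping it, inside the open drawer of the small cabinet; then lift the empty car off the rails and hold it level and still above the track, in line with the rails, with about 100 mm of air under the pad so that a colleague can work from below. Finish while still holding the car like that, and leave the other loose things on the plate where they are.

Things in the scene. Friction and masses are not known exactly. Their poses are not given: they have to be found in the camera images.
- car: Grey plastic low-sided open two-axle wagon, 0.12 to 0.25 kg, balanced about its middle. Body 190 mm long (x, along the rails), 56 mm wide (y). Origin under its middle at rail-top height: the underside of its rubber pad, which sits on the rails and stops it rolling. Plain sides, 3 mm thick, outer faces y = +-28 mm, z = 24 to 48 mm (top edge); inside floor z = 28 mm; running gear below.
- weight: Loose steel weight on the car's floor: block 50 (x) x 36 (y) x 20 mm (z) with a round upright knob, 16 mm diameter, 30 mm tall, on the middle of its top; 50 mm high in all, 0.25 to 0.36 kg. Origin at the centre of the block's underside, z up. The block's top is level with the car's sides.
- track: Short fixed track on a plywood bed 260 (x, along the rails) x 76 x 10 mm, on the aluminium plate. Origin under its middle on the plate (8 mm above the table); rail tops 18 mm above the origin; rails 32 mm apart.
- drawer_floor (a point): Point on the open drawer's inner floor, midway between its sides, 49 mm behind the inner face of its front panel. x points into the cabinet, z up. Inside: y = +-73 mm, x = -49 to +78 mm (a divider). Side walls rise 34 mm, the front panel 47 mm above this floor, which lies 68 mm above the plate.
- drawer (a joint): How far the upper drawer is out, m: 0 shut, 0.13 its stop. Only the part that is out is open from above: at 0.11 it spans x = -49 to +60 mm about drawer_floor (at 0.10, to +50 mm). Slides with about 2 N of friction.
- cabinet: Fixed grey small-parts cabinet, 200 mm deep (x), 170 mm wide (y), 122 mm high; origin at the centre of its underside on the plate; its front, with the drawers, faces its -x. Its top stands 54 mm above the open drawer's floor.
- loco_shell: Bystander: spare yellow locomotive shell, 175 x 60 x 63 mm, standing on the plate. Origin at the centre of its underside, x along its length.
- tweezer_case: Bystander: black open hard case with five tweezers, tray 95 x 160 x 18 mm, its lid stands open on its +x side, about 108 mm high. Origin at the centre of the tray's underside.
- van: Bystander: grey closed van (a roofed box on wheels), 154 (x) x 60 x 74 mm, standing on the plate. Origin at the centre of its underside.
- cleaner: Bystander: white bottle with black cap, 38 mm diameter, 85 mm tall. Origin at the centre of its base.
- screwdriver: Bystander: screwdriver lying on the plate, 150 mm long (x, handle to -x), about 25 mm high.
- dish: Bystander: shallow steel dish, 72 mm diameter, 18 mm high. Origin at the centre of its base.
- pad_box: Bystander: small cardboard box of pads, 62 x 45 x 22 mm. Origin at the centre of its base.

How it is judged:
By the outcome, as a careful person would: the job done as asked, in the order asked, and still so for the second after the job is handed in, while the arm keeps its last pose, push and grip.
It also fails if it takes over 64 s, if anything falls off the work surface, if the arm or the gripper's body presses on something with over 40 N, if the wrist force passes 120 N, or if a joint passes its speed limit or range.

## Robot

A 6-joint arm with a two-finger parallel gripper is mounted at the origin on the work surface. World frame = base frame: x ahead of the robot, y to its left, z up, the work surface at z = 0. Lengths are in m, angles in rad, forces in N, time in s.
With the tool pointing down it reaches from about 0.275 to 0.75 m from the base axis. Payload 10.2 kg.
Tool frame: the origin (TCP) lies on the centre line of the jaws, within the pads' length; the fingertips stand manip.finger_overhang ahead of it and the grasp point (between the pads) lies 2 mm behind it (manip.finger_overhang is the distance from the TCP to the fingertips, in m); z points along the fingers, y is the line along which they close (so a half turn about z gives the same grasp; the last joint's range is limited). The gripper opens to 85 mm and grips with 20 to 120 N. Pads are 22 mm wide; open, the fingers measure 114 mm over their backs; the gripper's body (76 mm by 85 mm) begins 54 mm behind the grasp point. The pads swing forward as they close: fully open they stand 13 mm farther back than shut.
Start: joints at [-1.395, 0.313, 1.498, -0, 1.331, -0.223], TCP at [0.204, -0.484, 0.248] pointing down, gripper open.
Joint ranges: [-2.94, 2.94], [-0.97, 2.17], [0.19, 2.56], [-1.23, 4.37], [0.02, 3.11], [-2.88, 2.88]. Speed limits (rad/s): [2.39, 2.39, 3.01, 3.14, 3.14, 3.14].

## Interface

Orientations are given as a rotation vector (axis times angle).
In Python, from bench import readout, viewer, manip gives the robot as it stands.
- The arm moves only by the tool play_rows, never from a script. Its argument "increments" is a list of rows, each a list of 3 entries, a list of its own where there are three numbers: the turn, a rotation vector about the tool's x, y, z in rad, then the shift along the tool's x, y, z in m, then the opening, from -1 (shut) to 1 (fully open). In form: [[[ax, ay, az], [tx, ty, tz], hand], ...]. A call has 1 to 12 rows; each row shifts and turns the commanded pose from where the row before left it, along the tool's axes as they then stand; what a row does not reach is not made up. A row lasts 1/8 s, in which the tool goes at most 62.5 mm and 10.7 degrees, less where a joint would pass 70% of its speed; a pose out of reach is approached as far as the arm can. A call is refused whole if a number of a shift passes 0.0625 or a number of a turn 0.188, either way. A call with a gripper value outside its range is refused whole. The fingers move at their own pace and stop on an object; "newtons" is the grip in N (left out, the last holds). Time passes only in rows, so rows that do not move let the fingers close. It gives the time, the measured TCP pose, the force, the opening and the grip force at its end, in the units of the state.
- readout.observe(): the state, without advancing time (a new reading comes with each control period).
- viewer.snapshot(name): name is "scene" or "top"; returns (picture, depth): 480x640x3 uint8, red, green, blue; 480x640 float32, m along the optical axis (not along the pixel's ray), 0 where there is no reading.
- viewer.calibration(name): a dict with "camera_matrix" (3x3 intrinsics, pixels), "view" (4x4, takes a point from world to camera coordinates). Camera axes: x right, y down, z forward; pixel columns grow to the right and rows downward; lengths in m; the calibration is good to about 2 mm. A picture is of the moment at which its call begins. calibration takes no time and is no camera call.
- manip.sign_off(): hands the job in; it is judged then, once.
The state is a dict: "time": time; "joint_pos": joint angles; "joint_velocities": joint speeds; "tau": joint torques, N m; "position": TCP position; "tcp_rot": TCP orientation; "ft_force": force on the tool from outside, world axes, zero at the start; "moment": the same for the moment, N m; "finger_gap": finger opening in m; "grip_force": force on a finger pad.
Only numpy, scipy, OpenCV 4.12 (cv2) and the standard library are available. Lean on these libraries where they do the work, as an engineer would, in place of code of your own. Each camera call takes 0.05 s, during which the arm holds its last target. There are 200 camera calls.

## Working session

There is one attempt and no reset: what is moved stays moved. The work goes in short steps, Python scripts to look and compute and a tool call to move; the robot and the scene stay as the last step left them, time stands still between calls to the robot, and variables do not carry over. Pictures are saved under pics/ and viewed, at most 10 in all, crops included, and the job is handed in when it is done.

Besides the shell and the picture viewer there is one more tool, called after "Call:" in YAML: its name, and indented under it one key for each argument. play_rows: Moves the arm, as the interface text tells. Its arguments: {"type":"object","properties":{"increments":{"type":"array"},"newtons":{"type":"number"}},"required":["increments"]}

```bash
mkdir -p pics; ls; python3 - <<'E'
from bench import readout, viewer, manip
import cv2, numpy as np
print(readout.observe(), manip.finger_overhang)
for n in ("scene","top"):
    p,d=viewer.snapshot(n); c=viewer.calibration(n)
    cv2.imwrite(f"pics/{n}0.png",p[:,:,::-1]); np.savez(f"{n}0.npz",p=p,d=d,K=c["camera_matrix"],V=c["view"])
    print(n,c)
E
```

```text
pics
{'time': 0.0, 'joint_pos': array([-1.39540358e+00,  3.13438345e-01,  1.49846714e+00, -2.42729493e-06,
        1.33099147e+00, -2.23381169e-01]), 'joint_velocities': array([-0.0014434 ,  0.00187691, -0.00100158,  0.00135893, -0.00102692,
       -0.00138326]), 'tau': array([ 1.15076720e-03, -4.12276375e+01, -2.59739202e+01, -1.17862696e-04,
        4.20832264e-03,  9.24959778e-06]), 'position': array([ 0.20380511, -0.48356098,  0.24772971]), 'tcp_rot': array([-3.07807368e+00, -6.21993074e-01, -4.54334344e-05]), 'ft_force': array([-0.19639701,  0.33023589, -0.25101932]), 'moment': array([ 0.01271726, -0.02795498,  0.02149978]), 'grip_force': 0.0, 'finger_gap': 0.08535158432674503} 0.017
scene {'camera_matrix': array([[437.6776249 ,   0.        , 318.42204808],
       [  0.        , 437.6776249 , 239.99256225],
       [  0.        ,   0.        ,   1.        ]]), 'view': array([[ 0.81479197,  0.57967863,  0.00931335, -0.4602061 ],
       [ 0.34809217, -0.47630302, -0.8074449 , -0.12547945],
       [-0.46362258,  0.66114152, -0.58986947,  1.27045746],
       [ 0.        ,  0.        ,  0.        ,  1.        ]])}
top {'camera_matrix': array([[570.55740856,   0.        , 319.78647478],
       [  0.        , 570.55740856, 244.42374183],
       [  0.        ,   0.        ,   1.        ]]), 'view': array([[ 5.04524710e-03, -9.99720606e-01, -2.30923297e-02,
         2.26138025e-02],
       [-9.82543487e-01, -6.61450106e-04, -1.86031874e-01,
         5.46152041e-01],
       [ 1.85964624e-01,  2.36277950e-02, -9.82272307e-01,
         1.29057610e+00],
       [ 0.00000000e+00,  0.00000000e+00,  0.00000000e+00,
         1.00000000e+00]])}
```

View pics/top0.png

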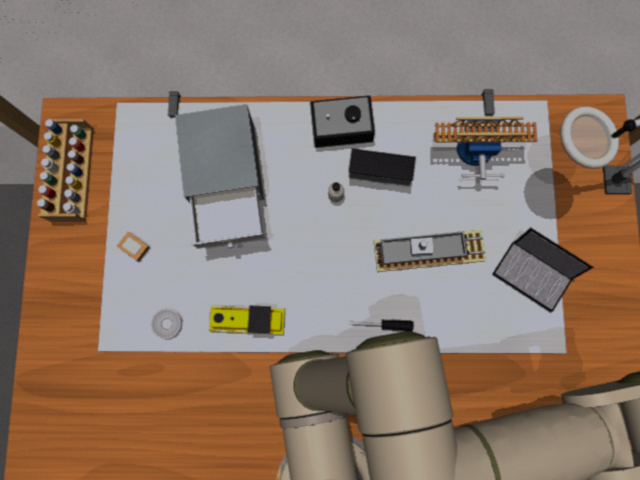

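View pics/scene0.png

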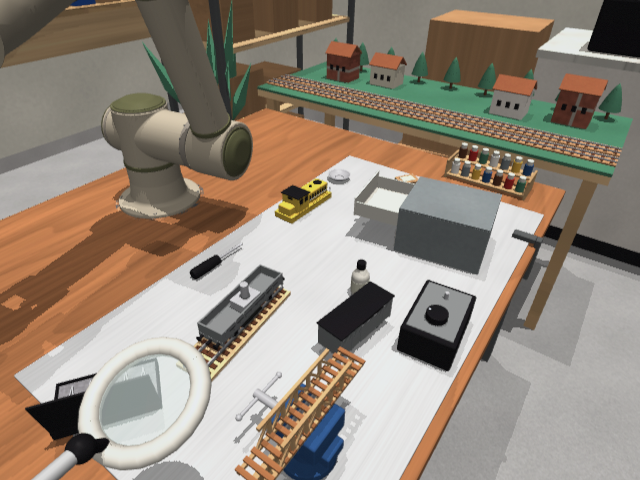

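Top view: car centred about (423,247), knob at (423,244), open drawer interior about (228,215), cabinet roof (218,150). Scene view shows the knob at (243,288). Measure.

```bash
cat > h.py <<'E'
import numpy as np, cv2
def cloud(f):
    z=np.load(f); K,V,d=z["K"],z["V"],z["d"].astype(float)
    v,u=np.mgrid[:480,:640]
    c=np.stack([(u-K[0,2])/K[0,0]*d,(v-K[1,2])/K[1,1]*d,d],-1)
    W=(c-V[:3,3])@V[:3,:3]
    W[d==0]=np.nan
    return W,z["p"]
def ray(f,u,v,h):
    z=np.load(f);K,V=z["K"],z["V"];R=V[:3,:3]
    o=-R.T@V[:3,3]; r=R.T@np.linalg.solve(K,[u,v,1]); return o+r*(h-o[2])/r[2]
def rect(P):
    r=cv2.minAreaRect(P[:,:2].astype(np.float32)); return np.round(r[0],4),np.round(r[1],4),round(r[2],2)
E
python3 - <<'E'
from h import *
for f in ("top0.npz","scene0.npz"):
    W,p=cloud(f); z=W[...,2]
    print(f, "plate z", np.nanmedian(z[(np.abs(W[...,0]-.45)<.03)&(np.abs(W[...,1]-.1)<.02)]))
    box=lambda x0,x1,y0,y1,z0,z1:W[(W[...,0]>x0)&(W[...,0]<x1)&(W[...,1]>y0)&(W[...,1]<y1)&(z>z0)&(z<z1)]
    car=box(.38,.65,-.36,-.04,.066,.079); print("car",len(car),rect(car))
    k=box(.4,.6,-.3,-.1,.098,.110); print("knob",len(k),k.mean(0),rect(k))
    b=box(.38,.65,-.36,-.04,.012,.022); print("bed",len(b),rect(b))
    c=box(.4,.9,.05,.45,.126,.136); print("cab",len(c),rect(c),np.median(c[:,2]))
    fl=box(.4,.9,.05,.45,.073,.080); print("floor",len(fl),rect(fl))
    fr=box(.4,.62,.05,.45,.115,.127); print("front",len(fr),rect(fr))
for n,px in dict(cabFL=(189,199),cabFR=(262,190),cabBL=(178,112),cabBR=(248,107)).items(): print(n,ray("top0.npz",*px,.13))
for n,px in dict(fl=(194,248),fr=(267,240)).items(): print(n,ray("top0.npz",*px,.123))
W,p=cloud("top0.npz")
a=cv2.resize(p[90:290,160:510,::-1],None,fx=2.28,fy=2.28,interpolation=cv2.INTER_CUBIC);cv2.imwrite("pics/crop0.png",a)
E
```

```text
top0.npz plate z 0.007341704409829055
car 668 (array([ 0.5369, -0.2148]), array([0.0598, 0.1911]), 5.7)
knob 41 [ 0.53976127 -0.21054343  0.10240928] (array([ 0.5398, -0.2107]), array([0.014 , 0.0155]), 61.41)
bed 1546 (array([ 0.5154, -0.2001]), array([0.3194, 0.2677]), 89.91)
cab 5370 (array([0.6984, 0.255 ]), array([0.3124, 0.1702]), 8.83) 0.12933391563492164
floor 2258 (array([0.6929, 0.2539]), array([0.3013, 0.1695]), 8.72)
front 178 (array([0.5821, 0.2337]), array([0.0852, 0.1577]), 4.95)
scene0.npz plate z 0.008824710646090075
car 1157 (array([ 0.5401, -0.2147]), array([0.0589, 0.1944]), 5.58)
knob 52 [ 0.54432145 -0.21398201  0.1028675 ] (array([ 0.5434, -0.2133]), array([0.0143, 0.0142]), 83.16)
bed 1489 (array([ 0.5749, -0.2141]), array([0.2336, 0.2537]), 34.34)
cab 3441 (array([0.7025, 0.2536]), array([0.3093, 0.1763]), 9.07) 0.1309960674552201
floor 994 (array([0.6279, 0.2383]), array([0.4691, 0.1615]), 5.77)
front 112 (array([0.5501, 0.2303]), array([0.005 , 0.1607]), 8.88)
cabFL [0.63543668 0.31828007 0.13      ]
cabFR [0.6562321 0.1534701 0.13     ]
cabBL [0.84478379 0.35407388 0.13      ]
cabBR [0.85632212 0.19090048 0.13      ]
fl [0.52423262 0.30346386 0.123     ]
fr [0.54252536 0.14041373 0.123     ]
```

View pics/crop0.png

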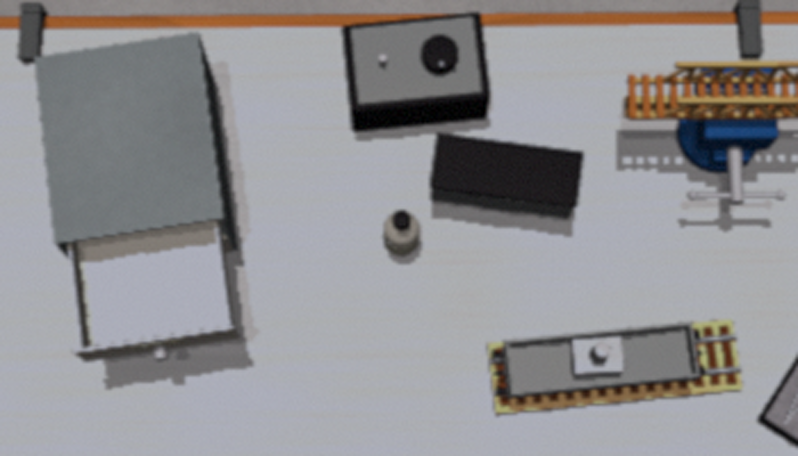

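Call:
play_rows:
  increments:
    - [[0, 0, 0.15], [0, 0, 0], 1]
    - [[0, 0, 0.149], [0, 0, 0], 1]
    - [[0, 0, 0], [0.036, -0.0237, 0], 1]
    - [[0, 0, 0], [0.0363, -0.0237, 0], 1]
    - [[0, 0, 0], [0.0363, -0.0237, 0], 1]
    - [[0, 0, 0], [0.0363, -0.0237, 0], 1]
    - [[0, 0, 0], [0.0363, -0.0237, 0], 1]
    - [[0, 0, 0], [0.0363, -0.0237, 0], 0.2]
    - [[0, 0, 0], [0.0363, -0.0237, 0], 0.2]
    - [[0, 0, 0], [0.0363, -0.0237, 0], 0.2]
    - [[0, 0, 0], [0.0363, -0.0237, 0], 0.2]
    - [[0, 0, 0], [0.0363, -0.0237, 0], 0.2]

```text
time: 1.6
position: [0.5421, -0.2108, 0.248]
tcp_rot: [-3.137, -0.157, 0.001]
ft_force: [-0.5, -0.3, -0.4]
finger_gap: 0.051
grip_force: 0.0
```

```bash
cat >> h.py <<'E'
from scipy.spatial.transform import Rotation as R_
def go(x,y,z,yaw):
    from bench import readout
    s=readout.observe(); T=R_.from_rotvec(s["tcp_rot"]); p=s["position"]
    a=np.radians(yaw); G=R_.from_matrix(np.array([[np.cos(a),np.sin(a),0],[np.sin(a),-np.cos(a),0],[0,0,-1]]))
    print("t",round(s["time"],2),"p",p.round(4),"gap",round(s["finger_gap"],4),"grip",round(s["grip_force"],1),"F",s["ft_force"].round(2),"q",s["joint_pos"].round(2))
    print("turn",(T.inv()*G).as_rotvec().round(4),"then shift",G.inv().apply(np.array([x,y,z])-p).round(4))
E
python3 - <<'E'
from h import *
go(.542,-.2123,.096,5.65)
E
```

```text
t 1.6 p [ 0.5421 -0.2108  0.248 ] gap 0.051 grip 0.0 F [-0.47 -0.31 -0.37] q [-0.57  0.44  1.32 -0.    1.38  0.9 ]
turn [-0.0004  0.0006  0.0012] then shift [-0.0002  0.0015  0.152 ]
```

Call:
play_rows:
  increments:
    - [[0, 0, 0], [0, 0.0015, 0.03], 0.2]
    - [[0, 0, 0], [0, 0, 0.03], 0.2]
    - [[0, 0, 0], [0, 0, 0.03], 0.2]
    - [[0, 0, 0], [0, 0, 0.025], 0.2]
    - [[0, 0, 0], [0, 0, 0.02], 0.2]
    - [[0, 0, 0], [0, 0, 0.01], 0.2]
    - [[0, 0, 0], [0, 0, 0.007], 0.2]
    - [[0, 0, 0], [0, 0, 0], 0.2]

```text
time: 2.6
position: [0.5413, -0.2134, 0.0963]
tcp_rot: [-3.138, -0.157, 0.0]
ft_force: [0.6, -0.2, -0.4]
finger_gap: 0.0515
grip_force: 0.0
```

Call:
play_rows:
  increments:
    - [[0, 0, 0], [0, 0, 0], -0.2]
    - [[0, 0, 0], [0, 0, 0], -0.4]
    - [[0, 0, 0], [0, 0, 0], -0.6]
    - [[0, 0, 0], [0, 0, 0], -1]
    - [[0, 0, 0], [0, 0, 0], -1]
    - [[0, 0, 0], [0, 0, 0], -1]
    - [[0, 0, 0], [0, 0, 0], -1]
  newtons: 50

```text
time: 3.48
position: [0.5414, -0.2133, 0.0967]
tcp_rot: [3.137, 0.157, 0.001]
ft_force: [-1.5, 2.0, 5.6]
finger_gap: 0.0144
grip_force: 48.7
```

```bash
python3 - <<'E'
from h import *
from bench import viewer
go(.542,-.2123,.096,5.65)
p,d=viewer.snapshot("scene"); cv2.imwrite("pics/g1.png",cv2.resize(p[170:370,140:340,::-1],None,fx=3,fy=3))
E
```

```text
t 3.48 p [ 0.5414 -0.2133  0.0967] gap 0.0144 grip 48.7 F [-1.5   1.99  5.56] q [-0.58  0.59  1.5   0.    1.05  0.89]
turn [ 0.0002 -0.0004  0.0012] then shift [ 0.0007 -0.001   0.0007]
```

View pics/g1.png

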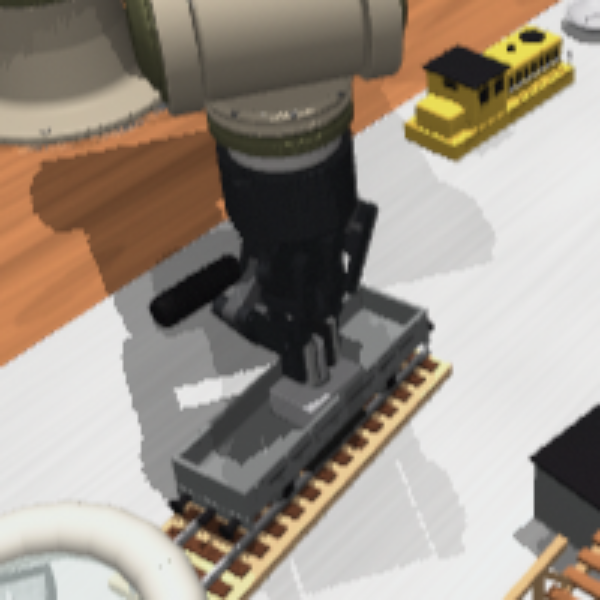

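Fingers hold the knob (318,350 in the crop), the weight sits in the car. Lifting.

Call:
play_rows:
  increments:
    - [[0, 0, 0], [0, 0, -0.003], -1]
    - [[0, 0, 0], [0, 0, -0.006], -1]
    - [[0, 0, 0], [0, 0, -0.012], -1]
    - [[0, 0, 0], [0, 0, -0.02], -1]
    - [[0, 0, 0], [0, 0, -0.03], -1]
    - [[0, 0, 0], [0, 0, -0.03], -1]
    - [[0, 0, 0], [0, 0, -0.03], -1]
    - [[0, 0, 0], [0, 0, -0.015], -1]
    - [[0, 0, 0], [0, 0, 0], -1]
    - [[0, 0, 0], [0, 0, 0], -1]

```text
time: 4.78
position: [0.5409, -0.2131, 0.241]
tcp_rot: [-3.136, -0.157, 0.003]
ft_force: [-0.2, 0.1, -3.5]
finger_gap: 0.0145
grip_force: 48.8
```

```bash
python3 - <<'E'
from h import *
from bench import viewer
go(.597,.239,.24,8.9)
p,d=viewer.snapshot("scene"); cv2.imwrite("pics/g2.png",cv2.resize(p[130:370,140:380,::-1],None,fx=2.4,fy=2.4))
E
```

```text
t 4.78 p [ 0.5409 -0.2131  0.241 ] gap 0.0145 grip 48.8 F [-0.16  0.06 -3.47] q [-0.58  0.44  1.33  0.    1.37  0.89]
turn [-0.0015  0.0018 -0.0556] then shift [ 0.1254 -0.438   0.001 ]
```

View pics/g2.png

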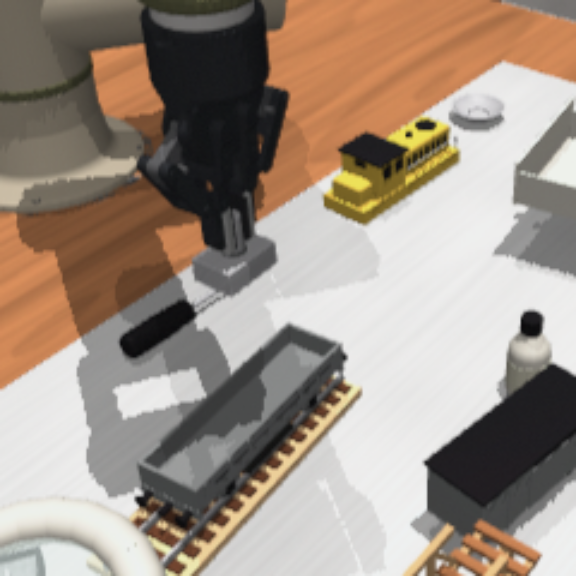

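The weight hangs upright in the gripper (235,260); the car stayed on the rails, empty. Carrying it over.

Call:
play_rows:
  increments:
    - [[0, 0, -0.028], [0.005, -0.018, 0], -1]
    - [[0, 0, -0.0276], [0.01, -0.035, 0], -1]
    - [[0, 0, 0], [0.0125, -0.045, 0], -1]
    - [[0, 0, 0], [0.0125, -0.045, 0], -1]
    - [[0, 0, 0], [0.0125, -0.045, 0], -1]
    - [[0, 0, 0], [0.0125, -0.045, 0], -1]
    - [[0, 0, 0], [0.0125, -0.045, 0], -1]
    - [[0, 0, 0], [0.0125, -0.045, 0], -1]
    - [[0, 0, 0], [0.0125, -0.045, 0], -1]
    - [[0, 0, 0], [0.0125, -0.04, 0], -1]
    - [[0, 0, 0], [0.007, -0.02, 0], -1]
    - [[0, 0, 0], [0.003, -0.01, 0], -1]

```text
time: 6.32
position: [0.5984, 0.2402, 0.2415]
tcp_rot: [-3.132, -0.248, 0.002]
ft_force: [-0.3, -0.7, -2.2]
finger_gap: 0.014
grip_force: 49.0
```

Call:
play_rows:
  increments:
    - [[0, 0, 0], [0, 0, 0], -1]
    - [[0, 0, 0], [0, 0, 0], -1]

```text
time: 6.58
position: [0.599, 0.2377, 0.2423]
tcp_rot: [3.132, 0.243, -0.0]
ft_force: [0.4, -0.7, -2.5]
finger_gap: 0.0143
grip_force: 49.0
```

```bash
python3 - <<'E'
from h import *
from bench import viewer
go(.597,.239,.19,8.9)
p,d=viewer.snapshot("scene"); c=viewer.calibration("scene"); np.savez("s2.npz",p=p,d=d,K=c["camera_matrix"],V=c["view"])
cv2.imwrite("pics/g3.png",cv2.resize(p[60:300,310:550,::-1],None,fx=2.4,fy=2.4))
W,_=cloud("s2.npz");W0,_=cloud("scene0.npz");z=W0[...,2]
# drawer in cabinet-aligned coordinates (8.9 deg), from first scene view
a=np.radians(8.9);n=W0[...,0]*np.cos(a)+W0[...,1]*np.sin(a);l=-W0[...,0]*np.sin(a)+W0[...,1]*np.cos(a)
def st(m,t): print(t,m.sum(),"n",np.percentile(n[m],[2,50,98]).round(4),"l",np.percentile(l[m],[2,50,98]).round(4),"z",np.median(z[m]).round(4))
reg=(n>.54)&(n<.9)&(l>.03)&(l<.26)
st(reg&(z>.127)&(z<.135),"roof"); st(reg&(z>.118)&(z<.1255)&(n<.62),"frontpanel top")
st(reg&(z>.106)&(z<.113)&(n<.66)&(n>.585),"sides"); st(reg&(z>.073)&(z<.079)&(n>.575)&(n<.67)&(l>.075)&(l<.21),"floor")
E
```

```text
t 6.58 p [0.599  0.2377 0.2423] gap 0.0143 grip 49.0 F [ 0.41 -0.75 -2.49] q [ 0.2   0.59  1.1  -0.    1.45  1.61]
turn [ 0.0002  0.0002 -0.0006] then shift [-0.0018 -0.0016  0.0523]
roof 3401 n [0.6929 0.7933 0.8844] l [0.0567 0.1302 0.222 ] z 0.131
frontpanel top 84 n [0.5773 0.58   0.5816] l [0.0637 0.1278 0.2124] z 0.1226
sides 137 n [0.587  0.6234 0.6587] l [0.0638 0.0694 0.2192] z 0.1091
floor 580 n [0.5818 0.6247 0.6654] l [0.1242 0.1658 0.2079] z 0.0771
```

View pics/g3.png

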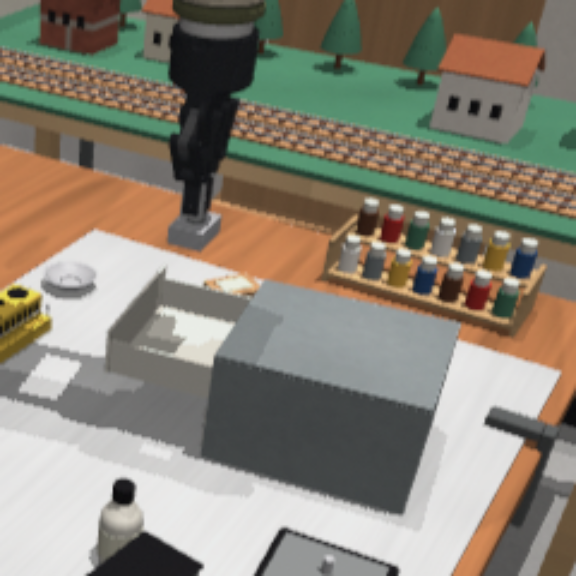

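The weight (195,232) hangs in front of / above the drawer in view, level; drawer opening n = 0.582–0.686 gives target (0.602, 0.238).

Call:
play_rows:
  increments:
    - [[0, 0, 0], [0.0034, 0, 0], -1]
    - [[0, 0, 0], [0, 0, 0.01], -1]
    - [[0, 0, 0], [0, 0, 0.02], -1]
    - [[0, 0, 0], [0, 0, 0.025], -1]
    - [[0, 0, 0], [0, 0, 0.025], -1]
    - [[0, 0, 0], [0, 0, 0.02], -1]
    - [[0, 0, 0], [0, 0, 0.01], -1]
    - [[0, 0, 0], [0, 0, 0.004], -1]
    - [[0, 0, 0], [0, 0, 0.002], -1]
    - [[0, 0, 0], [0, 0, 0], -1]
    - [[0, 0, 0], [0, 0, 0], -1]

```text
time: 8.0
position: [0.6026, 0.239, 0.1268]
tcp_rot: [-3.132, -0.244, -0.001]
ft_force: [-0.1, -0.9, -2.9]
finger_gap: 0.0142
grip_force: 49.0
```

```bash
python3 - <<'E'
from h import *
from bench import viewer
go(.6024,.238,.1187,8.9)
p,d=viewer.snapshot("scene")
cv2.imwrite("pics/g4.png",cv2.resize(p[100:300,310:510,::-1],None,fx=3,fy=3))
E
```

```text
t 8.0 p [0.6026 0.239  0.1268] gap 0.0142 grip 49.0 F [-0.08 -0.86 -2.93] q [0.2  0.69 1.24 0.   1.21 1.61]
turn [-0.0001 -0.0008  0.    ] then shift [-0.0003  0.001   0.0081]
```

View pics/g4.png

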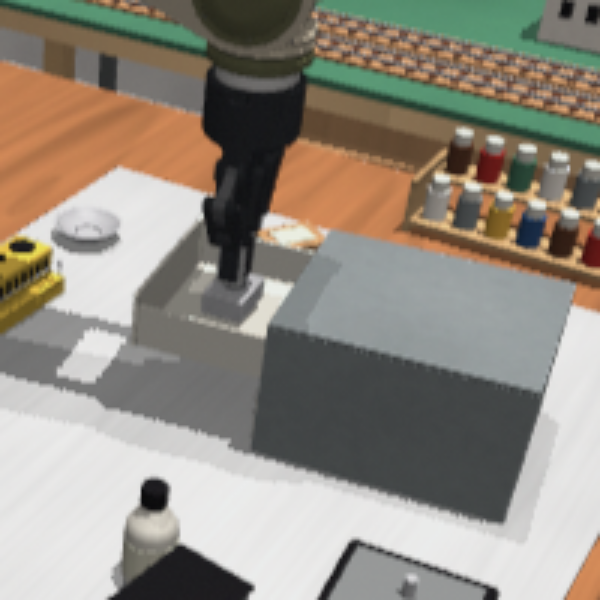

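The weight (233,297) is inside the drawer between front panel and cabinet, just above the floor. Lowering to contact.

Call:
play_rows:
  increments:
    - [[0, 0, 0], [0, 0, 0.003], -1]
    - [[0, 0, 0], [0, 0, 0.002], -1]
    - [[0, 0, 0], [0, 0, 0.001], -1]
    - [[0, 0, 0], [0, 0, 0.001], -1]
    - [[0, 0, 0], [0, 0, 0], -1]
    - [[0, 0, 0], [0, 0, 0], -1]

```text
time: 8.8
position: [0.6024, 0.239, 0.1194]
tcp_rot: [-3.132, -0.244, -0.0]
ft_force: [0.4, -0.1, -1.6]
finger_gap: 0.0144
grip_force: 49.0
```

Call:
play_rows:
  increments:
    - [[0, 0, 0], [0, 0, 0.0005], -1]
    - [[0, 0, 0], [0, 0, 0.0005], -1]
    - [[0, 0, 0], [0, 0, 0], -1]
    - [[0, 0, 0], [0, 0, 0], -1]

```text
time: 9.3
position: [0.6025, 0.239, 0.1187]
tcp_rot: [-3.132, -0.244, -0.001]
ft_force: [-2.4, -0.5, 3.5]
finger_gap: 0.0141
grip_force: 49.3
```

Call:
play_rows:
  increments:
    - [[0, 0, 0], [0, 0, 0], -0.5]
    - [[0, 0, 0], [0, 0, 0], -0.2]
    - [[0, 0, 0], [0, 0, 0], -0.2]
    - [[0, 0, 0], [0, 0, 0], -0.2]
    - [[0, 0, 0], [0, 0, 0], -0.2]
  newtons: 20

```text
time: 9.93
position: [0.6024, 0.239, 0.1183]
tcp_rot: [-3.132, -0.244, -0.0]
ft_force: [1.1, 0.2, 0.6]
finger_gap: 0.0341
grip_force: 0.0
```

Call:
play_rows:
  increments:
    - [[0, 0, 0], [0, 0, -0.005], -0.2]
    - [[0, 0, 0], [0, 0, -0.015], -0.2]
    - [[0, 0, 0], [0, 0, -0.025], -0.2]
    - [[0, 0, 0], [0, 0, -0.03], -0.2]
    - [[0, 0, 0], [0, 0, -0.035], -0.2]
    - [[0, 0, 0], [0, 0, -0.02], 0]
    - [[0, 0, -0.17], [0, 0, 0], 1]
    - [[0, 0, -0.17], [0, 0, 0], 1]
    - [[0, 0, -0.17], [0, 0, 0], 1]
    - [[0, 0, -0.17], [0, 0, 0], 1]
    - [[0, 0, 0], [0, 0, 0], 1]

```text
time: 11.3
position: [0.6024, 0.239, 0.2494]
tcp_rot: [2.872, 1.272, 0.002]
ft_force: [0.5, -0.2, -0.1]
finger_gap: 0.0857
grip_force: 0.0
```

```bash
python3 - <<'E'
from h import *
from bench import viewer
for nm in ("scene","top"):
    p,d=viewer.snapshot(nm); c=viewer.calibration(nm); np.savez(nm+"3.npz",p=p,d=d,K=c["camera_matrix"],V=c["view"])
    W,_=cloud(nm+"3.npz"); z=W[...,2]
    box=lambda x0,x1,y0,y1,z0,z1:W[(W[...,0]>x0)&(W[...,0]<x1)&(W[...,1]>y0)&(W[...,1]<y1)&(z>z0)&(z<z1)]
    car=box(.38,.65,-.36,-.04,.066,.079); print("car",len(car),rect(car))
    fl=box(.38,.65,-.36,-.04,.048,.060); print("carfloor",len(fl))
    k=box(.55,.65,.19,.29,.12,.132); print("knob",len(k),k.mean(0) if len(k) else 0)
    if nm=="scene": cv2.imwrite("pics/g5.png",cv2.resize(p[100:300,310:510,::-1],None,fx=3,fy=3))
go(.5385,-.2148,.2,95.65)
E
```

```text
car 826 (array([ 0.5398, -0.2159]), array([0.0603, 0.1932]), 6.01)
carfloor 1715
knob 51 [0.58585596 0.22707333 0.12402593]
car 393 (array([ 0.5369, -0.2151]), array([0.0594, 0.1912]), 5.94)
carfloor 1659
knob 10 [0.55232629 0.1983133  0.12291458]
t 11.4 p [0.6024 0.239  0.249 ] gap 0.0853 grip 0.0 F [-1.18 -0.66  0.24] q [0.2  0.59 1.08 0.   1.47 0.94]
turn [ 6.000e-04 -4.000e-04 -8.375e-01] then shift [-0.4453 -0.1083  0.049 ]
```

View pics/g5.png

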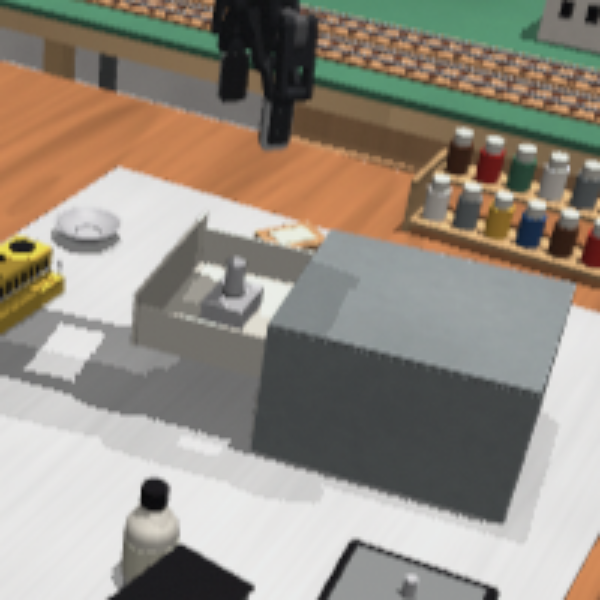

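The weight stands upright in the drawer, knob at (236,278). Back to the car with the jaws turned across it.

Call:
play_rows:
  increments:
    - [[0, 0, -0.168], [0, 0, 0], 1]
    - [[0, 0, -0.168], [0, 0, 0], 1]
    - [[0, 0, -0.168], [0, 0, 0], 1]
    - [[0, 0, -0.168], [0, 0, 0], 1]
    - [[0, 0, -0.168], [0, 0, 0], 1]
    - [[0, 0, 0], [-0.03, -0.008, 0], 1]
    - [[0, 0, 0], [-0.04, -0.01, 0], 1]
    - [[0, 0, 0], [-0.045, -0.011, 0], 1]
    - [[0, 0, 0], [-0.045, -0.011, 0], 1]
    - [[0, 0, 0], [-0.045, -0.011, 0], 1]
    - [[0, 0, 0], [-0.045, -0.011, 0], 1]
    - [[0, 0, 0], [-0.045, -0.011, 0], 1]

```text
time: 12.9
position: [0.5602, -0.0635, 0.2488]
tcp_rot: [2.105, 2.331, 0.0]
ft_force: [0.9, 0.0, 0.8]
finger_gap: 0.0854
grip_force: 0.0
```

Call:
play_rows:
  increments:
    - [[0, 0, 0], [-0.045, -0.011, 0], 1]
    - [[0, 0, 0], [-0.045, -0.011, 0], 1]
    - [[0, 0, 0], [-0.04, -0.01, 0], 1]
    - [[0, 0, 0], [-0.02, -0.005, 0], 1]
    - [[0, 0, 0], [0, 0, 0], 1]
    - [[0, 0, 0], [0, 0, 0], 1]

```text
time: 13.65
position: [0.5397, -0.2138, 0.2484]
tcp_rot: [-2.101, -2.335, -0.001]
ft_force: [0.0, 0.0, 0.3]
finger_gap: 0.0856
grip_force: 0.0
```

```bash
python3 - <<'E'
from h import *
go(.5385,-.2155,.061,95.85)
E
```

```text
t 13.65 p [ 0.5397 -0.2138  0.2484] gap 0.0856 grip 0.0 F [0.01 0.02 0.34] q [-0.58  0.44  1.32  0.    1.38 -0.68]
turn [ 0.0001 -0.0004  0.0031] then shift [-0.0016 -0.0014  0.1874]
```

Call:
play_rows:
  increments:
    - [[0, 0, 0.003], [-0.0016, -0.0014, 0.01], 1]
    - [[0, 0, 0], [0, 0, 0.03], 1]
    - [[0, 0, 0], [0, 0, 0.035], 1]
    - [[0, 0, 0], [0, 0, 0.035], 1]
    - [[0, 0, 0], [0, 0, 0.03], 1]
    - [[0, 0, 0], [0, 0, 0.025], 1]
    - [[0, 0, 0], [0, 0, 0.015], 1]
    - [[0, 0, 0], [0, 0, 0.0075], 1]
    - [[0, 0, 0], [0, 0, 0], 1]
    - [[0, 0, 0], [0, 0, 0], 1]

```text
time: 14.9
position: [0.5386, -0.217, 0.0616]
tcp_rot: [2.105, 2.33, 0.0]
ft_force: [0.5, 0.3, 0.5]
finger_gap: 0.0854
grip_force: 0.0
```

Call:
play_rows:
  increments:
    - [[0, 0, 0], [0, 0, 0], 0.7]
    - [[0, 0, 0], [0, 0, 0], 0.5]
    - [[0, 0, 0], [0, 0, 0], 0.4]
    - [[0, 0, 0], [0, 0, 0], 0.3]
    - [[0, 0, 0], [0, 0, 0], 0.2]
    - [[0, 0, 0], [0, 0, 0], 0]
    - [[0, 0, 0], [0, 0, 0], -1]
    - [[0, 0, 0], [0, 0, 0], -1]
    - [[0, 0, 0], [0, 0, 0], -1]
  newtons: 35

```text
time: 16.02
position: [0.5384, -0.2169, 0.0611]
tcp_rot: [2.105, 2.331, 0.0]
ft_force: [-1.0, 0.5, 5.2]
finger_gap: 0.0556
grip_force: 37.2
```

```bash
python3 - <<'E'
from h import *
from bench import viewer
go(.5385,-.2155,.061,95.85)
p,d=viewer.snapshot("scene")
cv2.imwrite("pics/g6.png",cv2.resize(p[190:390,150:350,::-1],None,fx=3,fy=3))
E
```

```text
t 16.02 p [ 0.5384 -0.2169  0.0611] gap 0.0556 grip 37.2 F [-0.95  0.53  5.22] q [-0.58  0.64  1.53  0.    0.98 -0.69]
turn [ 0.0005  0.0003 -0.0005] then shift [0.0014 0.0003 0.0001]
```

View pics/g6.png

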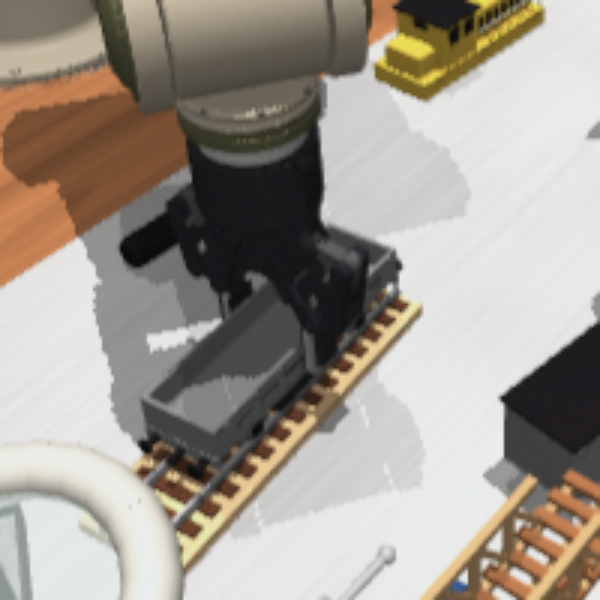

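The fingers straddle the car's middle (325,340), closed on its sides at 55.6 mm. Lifting 100 mm.

Call:
play_rows:
  increments:
    - [[0, 0, 0], [0, 0, 0], -1]
    - [[0, 0, 0], [0, 0, -0.002], -1]
    - [[0, 0, 0], [0, 0, -0.004], -1]
    - [[0, 0, 0], [0, 0, -0.01], -1]
    - [[0, 0, 0], [0, 0, -0.018], -1]
    - [[0, 0, 0], [0, 0, -0.022], -1]
    - [[0, 0, 0], [0, 0, -0.02], -1]
    - [[0, 0, 0], [0, 0, -0.014], -1]
    - [[0, 0, 0], [0, 0, -0.008], -1]
    - [[0, 0, 0], [0, 0, -0.002], -1]
    - [[0, 0, 0], [0, 0, 0], -1]
    - [[0, 0, 0], [0, 0, 0], -1]
  newtons: 45

```text
time: 17.58
position: [0.538, -0.2167, 0.1602]
tcp_rot: [-2.105, -2.331, 0.0]
ft_force: [-0.0, 0.2, -1.1]
finger_gap: 0.0553
grip_force: 48.0
```

Call:
play_rows:
  increments:
    - [[0, 0, 0], [0, 0, 0], -1]
    - [[0, 0, 0], [0, 0, 0], -1]
    - [[0, 0, 0], [0, 0, 0], -1]
    - [[0, 0, 0], [0, 0, 0], -1]

```text
time: 18.08
position: [0.5382, -0.2168, 0.1608]
tcp_rot: [2.106, 2.331, 0.0]
ft_force: [0.8, -0.2, -1.6]
finger_gap: 0.0555
grip_force: 48.0
```

```bash
python3 - <<'E'
from h import *
from bench import viewer
go(.5385,-.2169,.161,95.85)
p,d=viewer.snapshot("scene"); c=viewer.calibration("scene"); np.savez("s5.npz",p=p,d=d,K=c["camera_matrix"],V=c["view"])
W,_=cloud("s5.npz"); 
a=np.radians(95.85); l=(W[...,0]-.5385)*np.cos(a)+(W[...,1]+.2155)*np.sin(a); n=-(W[...,0]-.5385)*np.sin(a)+(W[...,1]+.2155)*np.cos(a)
for s in (-1,1):   # car end top edges
    m=(abs(l-s*.075)<.025)&(abs(n)<.034)&(W[...,2]>.166)&(W[...,2]<.185); print(s,m.sum(),np.percentile(W[m][:,2],[50,95,99]).round(4) if m.any() else 0, n[m].min().round(4) if m.any() else 0,n[m].max().round(4) if m.any() else 0)
cv2.imwrite("pics/g7.png",p[:,:,::-1])
E
```

```text
t 18.07 p [ 0.5382 -0.2168  0.1608] gap 0.0555 grip 48.0 F [ 0.85 -0.22 -1.65] q [-0.58  0.51  1.44  0.    1.19 -0.69]
turn [ 0.      0.     -0.0005] then shift [-0.0001  0.0003 -0.0002]
-1 318 [0.1716 0.1741 0.1747] -0.0299 0.0293
1 97 [0.1712 0.1746 0.1753] -0.0296 0.0253
```

View pics/g7.png

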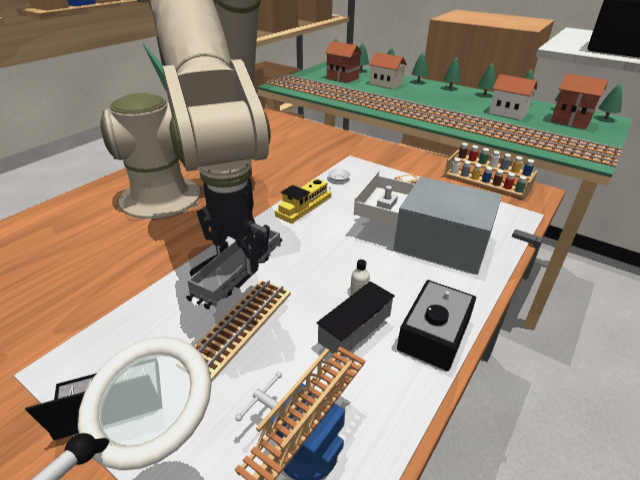

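The car (235,270) is held level above the track, with its top edge at 0.174–0.175 m at both ends, 100 mm above where it stood. The weight stands in the drawer (387,197), and the other things are where they were.

```bash
python3 -c "
from bench import manip
print(manip.sign_off())"
```

```text
the job is handed in; nothing more can be done
None
```

The weight stands upright in the open drawer, and the empty car is held level and in line with the rails with about 100 mm of air under its pad; I handed the job in at about 18 s.

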